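Check the jaw gap with a feeler gauge

ROBOT

A 6-joint arm with a two-finger parallel gripper is mounted at the origin on a cart in front of the work surface, level with it; the furniture and walls round the work are solid. World frame = base frame: x ahead of the robot, y to its left, z up, the work surface at z = 0. Lengths are in m, angles in degrees, forces in N, time in s.
With the tool pointing down it reaches from about 0.35 to 0.875 m from the base axis. Payload 4.2 kg.
Tool frame: the origin (TCP) lies between the finger pads; the fingertips stand 14 mm ahead of it and the grasp point (between the pads) lies 5 mm behind it (r.tcp_to_tips is the distance from the TCP to the fingertips, in m); y points along the fingers, x is the direction in which the jaws open and shut, and the axes are right-handed (so a half turn about y gives the same grasp; the last joint's range is limited). The gripper opens to 87 mm and grips with 3 to 60 N. Pads are 19 mm wide; open, the fingers measure 117 mm over their backs; the gripper's body (75 mm by 190 mm) begins 51 mm behind the grasp point.
Start: joints at [-55.772, 22.042, 0.453, 0, -68.411, -14.817], TCP at [0.208, -0.589, 0.237] pointing down, gripper open.
Joint ranges: [-179.83, 179.83], [-69.29, 118.12], [-61.27, 80.66], [-181.25, 117.63], [-171.15, -9.14], [-177.46, 177.46]. Speed limits (degrees/s): [159.86, 159.86, 180, 180, 180, 180].

INTERFACE

Orientations are given as a 3x3 rotation matrix whose columns are the frame's x, y, z axes.
In Python, from station import sense, optics, ticket, r gives the robot as it stands.
- The arm moves only by the tool carry_out, never from a script. Its argument "steps" is a list that holds one entry, the list of rows, each a list of 6 numbers: the shift along the world's x, y, z in cm, then the turn, a rotation vector about the world's x, y, z in rad. A call has 1 to 20 rows; each row is the pose to reach, as a shift and turn from the pose commanded when the call began; what a row does not reach only later rows make up. A row lasts 1/8 s, in which the tool goes at most 62.5 mm and 10.7 degrees, less where a joint would pass 70% of its speed; a pose out of reach is approached as far as the arm can. A call with a gripper value outside its range is refused whole. "fingers" is the closure in counts, from 0 (fully open) to 255 (shut), set as the call begins (left out, the last holds). The fingers move at their own pace and stop on an object; the grip force is fixed at half the most. Time passes only in rows, so rows that repeat a pose let the fingers close. It gives the time, the measured TCP pose, the force and the opening at its end, in the units of the state.
- sense(): the state, without advancing time (a new reading comes with each control period).
- optics.capture(name): name is "side" or "top"; returns a dict with "image" (480x640x3 uint8, red, green, blue), "fov_y" (degrees; the focal length in pixels is half the picture's height over the tangent of half this angle, whatever the lens; pixels are square), "cx", "cy" (the principal point, pixels), "k1" (the pictures are not rectified: a ray, as slopes to the right and down, at radius r is drawn at 1 + k1 r^2 times it, then the intrinsics apply), "rvec" (rotation vector, rad) and "tvec" (3), from world to camera coordinates, as OpenCV has them. Camera axes: x right, y down, z forward; pixel columns grow to the right and rows downward; lengths in m; the calibration is good to about 2 mm. A picture is of the moment at which its call begins. There is no depth.
- ticket.finish_job(): hands the job in, once; it reports no verdict.
The state is a dict: "time_s": time; "joints": joint angles; "joint_velocities": joint speeds; "effort": joint torques, N m; "tcp_pos": TCP position; "ee_rot": TCP orientation; "wrist_force": force on the tool from outside, world axes, zero at the start; "moment": the same for the moment, N m; "gripper_width": opening from 0.0 (shut) to 1.0 (fully open).
Only numpy, scipy, OpenCV 4.12 (cv2) and the standard library are available. Lean on these libraries where they do the work, as an engineer would, in place of code of your own. Each camera call takes 0.05 s, during which the arm holds its last target.

TASK

Take the feeler gauge by its black handle out of its stand, lower its blade about half-way (to the scribed line) into the wide end of the gap between the two steel jaw plates, and draw it upright and slowly, a few centimetres a second, along the gap towards the narrow end until it drags snugly between both plates (about 5 N), without jamming it. Finish while still holding the gauge right there at that depth: do not let go, pull it back or rest it on the bottom of the gap. Leave the other things on the bench where they are.

Things in the scene. Friction and masses are not known exactly. Their poses are not given: they have to be found in the camera images.
- gauge_handle (a point): centre of the feeler gauge's handle, a black upright block 26 mm (x) x 14 mm (y) x 50 mm high. A flat steel blade, 12 mm wide (x) and 4 mm thick (y), hangs straight down from it. The gauge (60 g) starts upright in its stand and is the same after a half turn about z. Gripped across its 26 mm (fingers fore and aft along x) it resists the drag best.
- gauge_tip (a point): middle of the lower end of the gauge's blade, 65 mm below the centre of the handle; the blade is 40 mm long below the handle, with a dark line scribed round it 20 mm above the tip. Axes as the handle's.
- gauge: the whole feeler gauge (black handle with steel blade); origin at the tip of the blade, z up through the handle
- stand: fixed aluminium block 60 x 50 x 45 mm high, origin under its centre; the gauge's blade stands 40 mm deep in a loose slot (long side along x) in the middle of its top, the handle sits on its top
- fixture: fixed grey base plate 160 (x) x 110 (y) x 12 mm, origin under its centre. On it stand two upright steel jaw plates, 120 mm long, 10 mm thick, tops at z = 64 mm, with an open-topped gap between them that runs along x above the base's middle line: 13 mm wide at the -x end (wide end), narrowing evenly to 1 mm at the +x end. The gap's floor is at z = 24 mm.
- gap_wide (a point): middle of the gap, level with the tops of the plates (z = 64 mm), 15 mm in from the wide end, where the gap is 11.5 mm wide; same axes as the fixture: x points along the gap to the narrow end
- gap_narrow (a point): middle of the gap at its narrow end, level with the tops of the plates, 105 mm from gap_wide; same axes
- fixed_jaw: the jaw plate on the +y side of the gap, braced by two dark steel blocks; origin at the base's middle. It is practically firm on the head, but the head that bears both plates floats up to 6 mm sideways (y) on a soft spring of 0.3 N/mm, so that the gap centres itself on a blade.
- sprung_jaw: the plate on the -y side, two coil springs behind it; origin at the base's middle. It yields up to 7 mm: 1 N preload, then 2.5 N/mm. Both plates touch the blade when its middle is some 69 mm past gap_wide; each further 10 mm opens the jaw 1 mm and adds 2 to 6 N of drag. Snug: about 5 N of drag, each plate then pressing some 2 to 6 N; above 8 N on a plate it is jammed.
- beaker_small: low open glass beaker, 54 mm wide, 46 high; a bystander; origin under its centre
- amber_bottle: small brown bottle, 32 mm wide, 53 high; a bystander; origin under its centre
- vial_yellow: small capped vial, 22 mm wide, 61 high; a bystander; origin under its centre
- filter_tin: round tin with a lid, 70 mm wide, 34 high; a bystander; origin under its centre
- cell_box: grey lidded box, 62 x 88 x 34 mm; a bystander; origin under its centre

How it is judged:
By the outcome, as a careful person would: the job done as asked, in the order asked, and still so for the second after the job is handed in, while the arm keeps its last pose, push and grip.
It also fails if it takes over 35 s, if anything falls off the work surface, if the arm or the gripper's body presses on something with over 40 N, if the wrist force passes 120 N, or if a joint passes its speed limit or range.

## Working session

There is one attempt and no reset: what is moved stays moved. The work goes in short steps, Python scripts to look and compute and a tool call to move; the robot and the scene stay as the last step left them, time stands still between calls to the robot, and variables do not carry over. Pictures are saved under pics/ and viewed, and the job is handed in when it is done.

Besides the shell and the picture viewer there is one more tool, called after "Emit:" as name([rows], argument=value, ...), one row to a line, values as JSON. carry_out: Moves the arm, as the interface text tells. Its arguments: {"type":"object","properties":{"steps":{"type":"array","items":{"type":"array","items":{"type":"array","items":{"type":"number"}}}},"fingers":{"type":"number"}},"required":["steps"]}

```bash
ls; mkdir -p pics; python3 - <<'E'
from station import sense, optics, ticket, r
import cv2,numpy as np,json
s=sense();print({k:np.round(v,3).tolist() for k,v in s.items()})
for n in("side","top"):
    c=optics.capture(n);cv2.imwrite(f"pics/{n}0.png",c["image"][:,:,::-1]);print(n,{k:np.round(v,4).tolist() for k,v in c.items() if k!="image"})
E
```

```text
pics
{'time_s': 0.0, 'joints': [-55.771, 22.09, 0.382, -0.029, -68.412, -14.817], 'joint_velocities': [-0.051, 0.004, 0.077, -0.029, 0.007, 0.005], 'effort': [-0.0, -39.066, 18.741, 4.22, 0.011, -0.0], 'tcp_pos': [0.208, -0.589, 0.235], 'ee_rot': [[-0.332, -0.001, -0.943], [0.943, 0.002, -0.332], [0.002, -1.0, 0.0]], 'wrist_force': [-0.153, -1.134, 0.737], 'moment': [0.054, -0.008, 0.056], 'gripper_width': 1.001}
side {'fov_y': 50.7236, 'cx': 311.7049, 'cy': 237.8344, 'k1': 0.0346, 'rvec': [0.9595, -2.4801, 1.0664], 'tvec': [0.3161, 0.3508, 0.7481]}
top {'fov_y': 42.5665, 'cx': 321.6769, 'cy': 245.727, 'k1': -0.2144, 'rvec': [2.1767, -2.2031, 0.0885], 'tvec': [-0.1258, 0.548, 1.3149]}
```

View images.

View pics/side0.png

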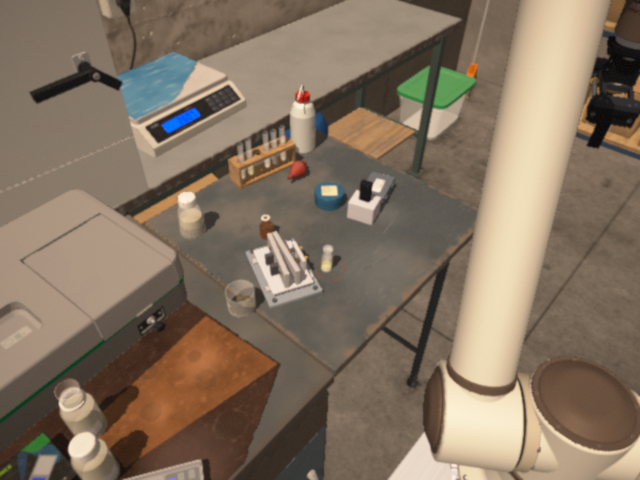

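View pics/top0.png

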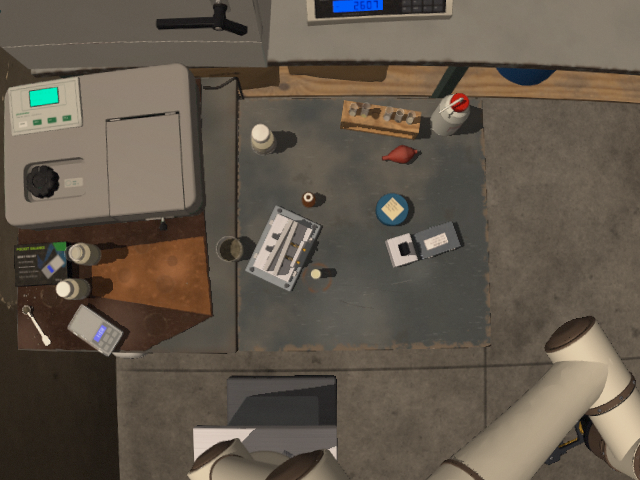

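```bash
cat > h.py <<'E'
from station import sense, optics, ticket, r
import cv2,numpy as np
def cam(n):
    c=optics.capture(n);im=c["image"];f=im.shape[0]/2/np.tan(np.radians(c["fov_y"])/2)
    c["K"]=np.array([[f,0,c["cx"]],[0,f,c["cy"]],[0,0,1.]]);c["D"]=np.array([c["k1"],0,0,0.])
    c["rvec"]=np.array(c["rvec"],float);c["tvec"]=np.array(c["tvec"],float);return c
def proj(c,P): return cv2.projectPoints(np.atleast_2d(np.array(P,float)),c["rvec"],c["tvec"],c["K"],c["D"])[0][:,0]
def ray(c,px):
    u=cv2.undistortPointsIter(np.array([[px]],float),c["K"],c["D"],None,None,(3,100,1e-12))[0,0]
    R=cv2.Rodrigues(c["rvec"])[0];o=-R.T@c["tvec"].ravel();return o,R.T@np.array([u[0],u[1],1])
def atz(c,px,z):
    o,d=ray(c,px);return o+d*(z-o[2])/d[2]
def crop(c,x0,y0,w,h,s,name):
    cv2.imwrite("pics/"+name,cv2.resize(c["image"][y0:y0+h,x0:x0+w,::-1],None,fx=s,fy=s,interpolation=cv2.INTER_CUBIC))
E
python3 - <<'E'
from h import *
t=cam("top");s=cam("side")
crop(t,235,190,100,110,5.4,"t_fix.png");crop(t,370,210,100,70,8,"t_st.png")
crop(s,235,215,110,95,6,"s_fix.png");crop(s,335,165,70,65,8,"s_st.png")
for c in(t,s):
    print("cam",ray(c,(320,240))[0])
for p in((284,248),(402,250)): print(atz(t,p,0.03))
E
```

```text
cam [ 0.45187743 -0.11875508  1.35161642]
cam [0.03867773 0.43818559 0.76750763]
[ 0.5418346  -0.05115446  0.03      ]
[ 0.53450493 -0.30563375  0.03      ]
```

```bash
cd pics; python3 -c "
import cv2,numpy as np
a=[cv2.imread(n) for n in('t_fix.png','t_st.png','s_fix.png','s_st.png')]
print([i.shape for i in a])"
```

```text
[(594, 540, 3), (560, 800, 3), (570, 660, 3), (520, 560, 3)]
```

View pics/t_fix.png

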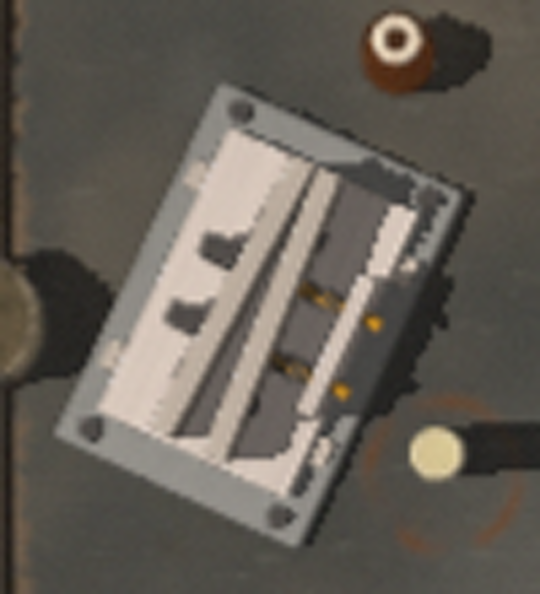

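View pics/t_st.png

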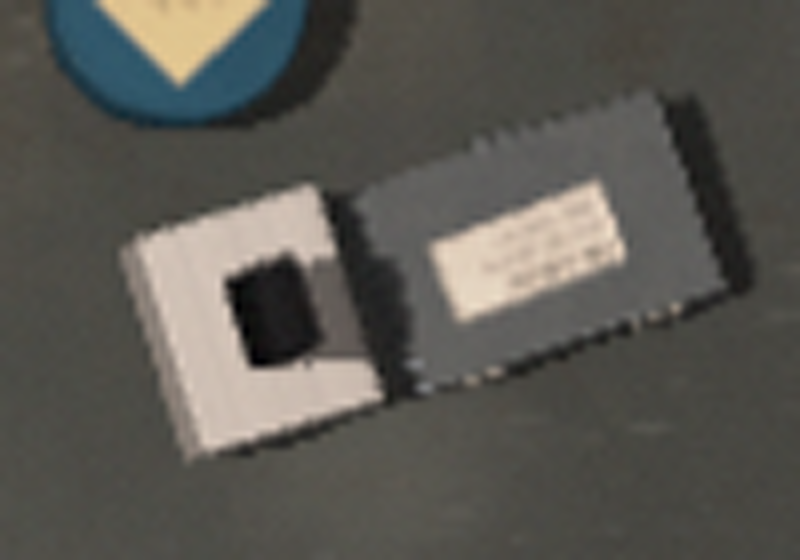

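View pics/s_fix.png

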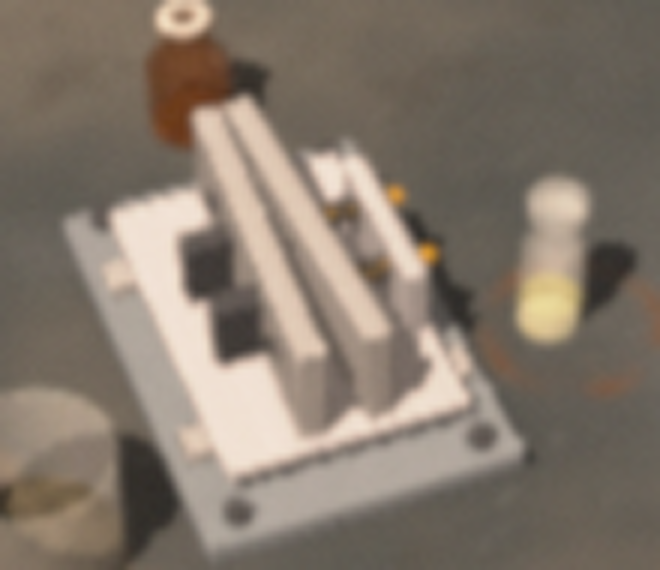

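View pics/s_st.png

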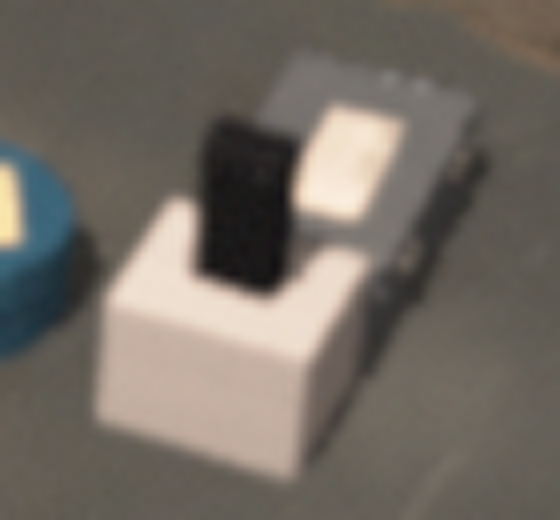

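```bash
cat > fit.py <<'E'
from h import *
from scipy.optimize import least_squares
t=cam("top");s=cam("side")
def px(l,s,x0,y0): return [((u+.5)/s-.5+x0,(v+.5)/s-.5+y0) for u,v in l]
def fit(obs,p0):
    def tr(p,L):
        c,q=np.cos(p[2]),np.sin(p[2]);return np.array([[p[0]+c*a-q*b,p[1]+q*a+c*b,z] for a,b,z in L])
    def f(p): return np.concatenate([(proj(c,tr(p,L))-P).ravel() for c,L,P in obs])
    o=least_squares(f,p0);return o.x,f(o.x).reshape(-1,2)
B=[(80,55,12),(80,-55,12),(-80,-55,12),(-80,55,12)]
B=np.array(B)/1000
T=px([(224,84),(466,192),(300,548),(57,432)],5.4,235,190)
S=px([(66,225),(520,450),(212,553)],6,235,215)
# side: left far corner = (+x? ,+y) 
BS=np.array([(80,55,12),(-80,-55,12),(-80,55,12)])/1000
for nm,o in (("both",[(t,B,T),(s,BS,S)]),("top",[(t,B,T)]),("side",[(s,BS,S)])):
    p,e=fit(o,[.54,-.05,-.43]);print("fix",nm,p.round(4),np.degrees(p[2]).round(2));print(e.round(1).tolist())
C=np.array([(30,25,45),(30,-25,45),(-30,-25,45),(-30,25,45)])/1000
T2=px([(140,240),(315,185),(383,400),(205,450)],8,370,210)
S2=px([(108,305),(300,362),(372,258),(180,198)],8,335,165)
CS=C[[3,2,1,0]]
CS=np.array([(-30,25,45),(-30,-25,45),(30,-25,45),(30,25,45)])/1000
for nm,o in (("both",[(t,C,T2),(s,CS,S2)]),("top",[(t,C,T2)]),("side",[(s,CS,S2)])):
    p,e=fit(o,[.53,-.3,.3]);print("st",nm,p.round(4),np.degrees(p[2]).round(2));print(e.round(1).tolist())
E
python3 fit.py
```

```text
fix both [ 0.545  -0.0461 -0.4513] -25.86
[[-0.9, -1.6], [-0.3, -0.4], [-0.9, 0.1], [-1.5, -0.0], [0.4, -1.6], [2.6, 0.2], [0.4, -0.5]]
fix top [ 0.5439 -0.0481 -0.4481] -25.68
[[-0.1, -1.1], [0.5, -0.0], [0.1, 0.5], [-0.5, 0.6]]
fix side [ 0.5459 -0.0435 -0.4449] -25.49
[[-1.0, -1.0], [1.6, 0.5], [-0.6, 0.1]]
st both [ 0.537  -0.3026 -0.3335] -19.11
[[7.7, -8.1], [7.9, 6.2], [-9.1, 5.9], [-9.0, -7.8], [15.4, 7.8], [10.2, -6.3], [-13.6, -8.0], [-8.1, 6.0]]
st top [ 0.5349 -0.3039  0.2804] 16.07
[[-0.1, -0.2], [0.2, -0.0], [-0.1, -0.1], [0.0, 0.4]]
st side [ 0.5382 -0.3009 -1.267 ] -72.59
[[1.2, 1.5], [-1.5, 0.6], [-1.5, -1.9], [1.9, -0.2]]
```

```bash
python3 - <<'E'
s=open('fit.py').read()
s=s.replace("CS=np.array([(-30,25,45),(-30,-25,45),(30,-25,45),(30,25,45)])/1000","CS=np.array([(30,25,45),(-30,25,45),(-30,-25,45),(30,-25,45)])/1000")
s+='''
def box(x0,x1,y0,y1,z): return np.array([(x0,y0,z),(x1,y0,z),(x1,y1,z),(x0,y1,z)])/1000
def place(p,L):
    c,q=np.cos(p[2]),np.sin(p[2]);L=np.array(L);return np.c_[p[0]+c*L[:,0]-q*L[:,1],p[1]+q*L[:,0]+c*L[:,1],L[:,2]]
def draw(c,items,x0,y0,w,h,sc,name):
    im=cv2.resize(c["image"][y0:y0+h,x0:x0+w,::-1],None,fx=sc,fy=sc,interpolation=cv2.INTER_CUBIC)
    for p,L,col in items:
        q=(proj(c,place(p,L))-[x0,y0]+.5)*sc-.5
        cv2.polylines(im,[np.round(q*16).astype(int).reshape(-1,1,2)],True,col,1,cv2.LINE_AA,4)
    cv2.imwrite("pics/"+name,im)
'''
open('fit.py','w').write(s)
E
cat > d.py <<'E'
from fit import *
pf=[.5439,-.0481,np.radians(-25.6)];ps=[.5349,-.3039,.2804]
G=(0,255,0);R=(0,0,255)
jw=[np.array([(-60,6.5,64),(60,.5,64),(60,-.5,64),(-60,-6.5,64)])/1000]
it=[(pf,box(-80,80,-55,55,12),G),(pf,box(-60,60,6.5,16.5,64),R),(pf,jw[0],(255,0,0))]
draw(t,it,235,190,100,110,5.4,"o_tf.png");draw(s,it,235,215,110,95,6,"o_sf.png")
it=[(ps,box(-30,30,-25,25,45),G),(ps,box(-13,13,-7,7,95),R),(ps,box(-13,13,-7,7,45),R)]
draw(t,it,370,210,100,70,8,"o_ts.png");draw(s,it,335,165,70,65,8,"o_ss.png")
a=cv2.imread("pics/o_tf.png");b=cv2.imread("pics/o_sf.png")
E
python3 d.py | tail -8
```

```text
fix side [ 0.5459 -0.0435 -0.4449] -25.49
[[-1.0, -1.0], [1.6, 0.5], [-0.6, 0.1]]
st both [ 0.5366 -0.3025  0.2723] 15.6
[[-0.7, -1.1], [-0.4, -0.8], [-0.8, -0.8], [-0.8, -0.4], [0.8, -0.8], [1.9, 0.1], [1.0, 0.2], [0.5, 0.2]]
st top [ 0.5349 -0.3039  0.2804] 16.07
[[-0.1, -0.2], [0.2, -0.0], [-0.1, -0.1], [0.0, 0.4]]
st side [ 0.5383 -0.3007  0.2595] 14.87
[[-0.3, -0.8], [0.6, 0.2], [0.0, 0.4], [-0.4, 0.2]]
```

View pics/o_tf.png

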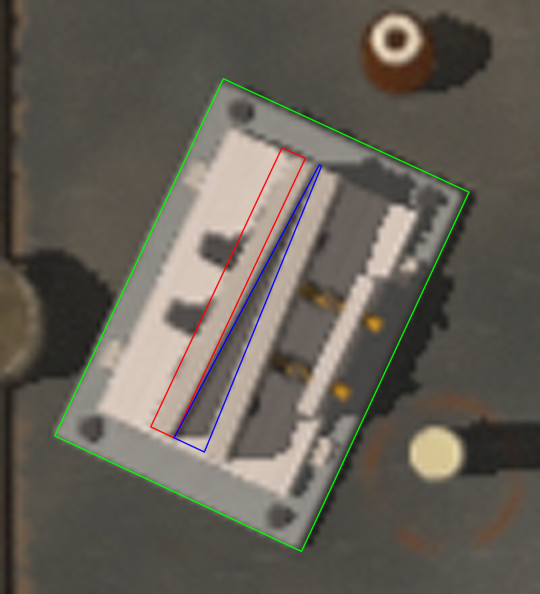

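View pics/o_sf.png

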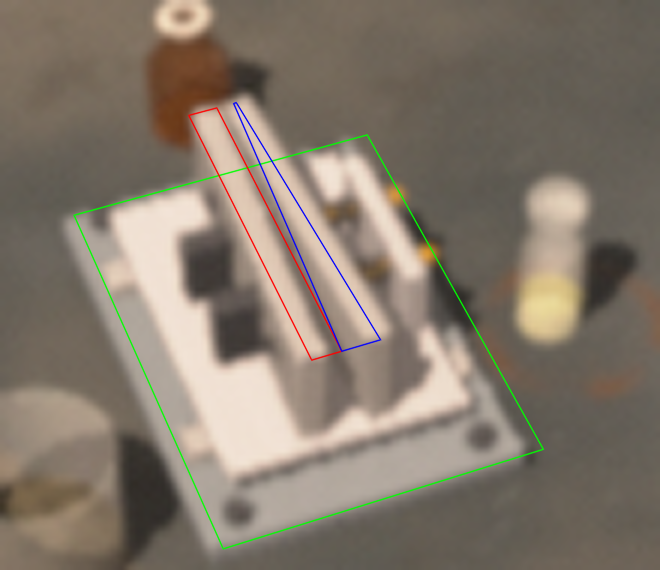

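View pics/o_ts.png

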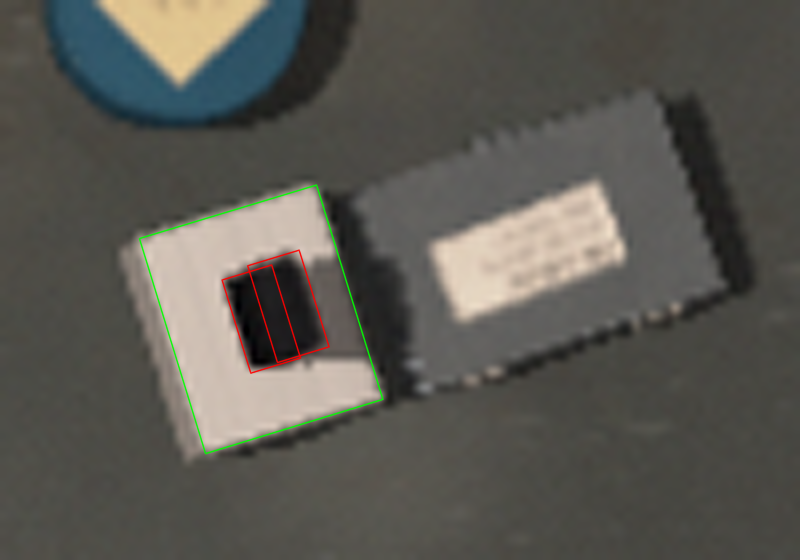

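View pics/o_ss.png

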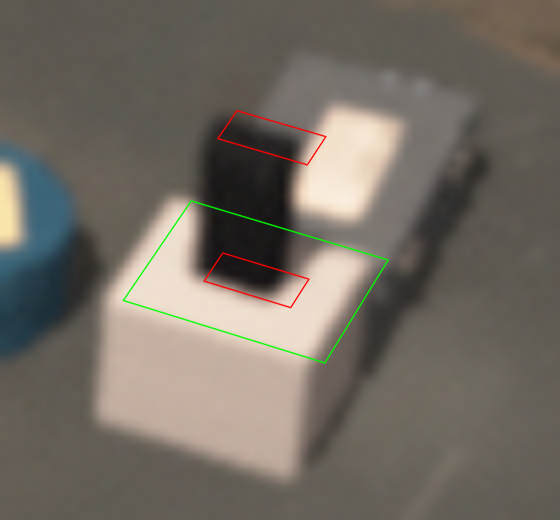

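```bash
python3 - <<'E' | tail -3
from fit import *
im=t["image"][215:280,260:305,::-1]
cv2.imwrite("pics/z1.png",cv2.resize(im,None,fx=9,fy=9,interpolation=cv2.INTER_NEAREST))
im=s["image"][225:295,258:308,::-1]
cv2.imwrite("pics/z2.png",cv2.resize(im,None,fx=8,fy=8,interpolation=cv2.INTER_NEAREST))
E
```

```text
[[-0.1, -0.2], [0.2, -0.0], [-0.1, -0.1], [0.0, 0.4]]
st side [ 0.5383 -0.3007  0.2595] 14.87
[[-0.3, -0.8], [0.6, 0.2], [0.0, 0.4], [-0.4, 0.2]]
```

View pics/z1.png

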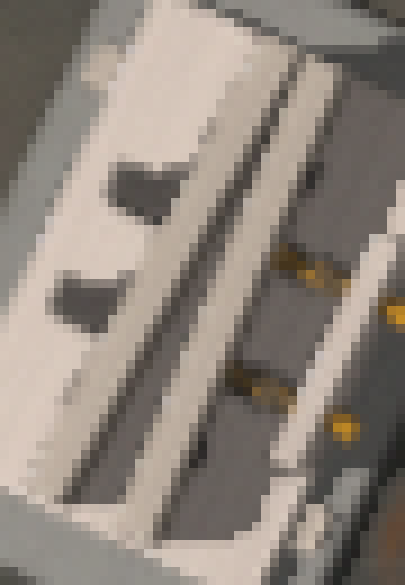

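View pics/z2.png

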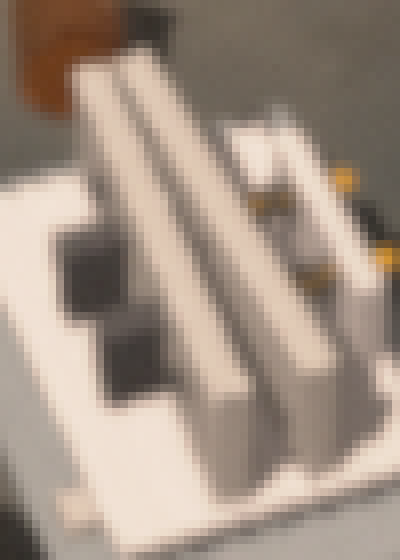

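```bash
python3 - <<'E' | tail -12
from fit import *
def w(c,u,v,sc,x0,y0,z=.064): return atz(c,((u+.5)/sc-.5+x0,(v+.5)/sc-.5+y0),z)
A=[w(t,*p,9,260,215) for p in((62,500),(290,60),(125,500),(303,60))]
# side: fixed right top edge: (247,398)->(112,68); sprung left top edge: (297,375)->(122,55)
Bp=[w(s,*p,8,258,225) for p in((247,393),(112,65),(297,375),(122,55))]
for nm,q in(("top",A),("side",Bp)):
    d1=q[1]-q[0];d2=q[3]-q[2]
    a1,a2=[np.arctan2(d[1],d[0]) for d in(d1,d2)];a=(a1+a2)/2
    n=np.array([-np.sin(a),np.cos(a)]);ax=np.array([np.cos(a),np.sin(a)])
    print(nm,np.degrees([a1,a2,a]).round(2),"lens",np.linalg.norm(d1),np.linalg.norm(d2))
    print([x[:2].round(4).tolist() for x in q]); 
    for pf in ([.5439,-.0481],):
        pf=np.array(pf);print("rel fixture xy (mm):",[(1000*np.array([(x[:2]-pf)@ax,(x[:2]-pf)@n])).round(1).tolist() for x in q])
E
```

```text
st both [ 0.5366 -0.3025  0.2723] 15.6
[[-0.7, -1.1], [-0.4, -0.8], [-0.8, -0.8], [-0.8, -0.4], [0.8, -0.8], [1.9, 0.1], [1.0, 0.2], [0.5, 0.2]]
st top [ 0.5349 -0.3039  0.2804] 16.07
[[-0.1, -0.2], [0.2, -0.0], [-0.1, -0.1], [0.0, 0.4]]
st side [ 0.5383 -0.3007  0.2595] 14.87
[[-0.3, -0.8], [0.6, 0.2], [0.0, 0.4], [-0.4, 0.2]]
top [-27.84 -22.48 -25.16] lens 0.11553568004078221 0.1106901642470842
[[0.4936, -0.0157], [0.5957, -0.0697], [0.4934, -0.0304], [0.5957, -0.0727]]
rel fixture xy (mm): [[-59.3, 7.9], [56.1, 2.5], [-53.2, -5.4], [57.4, -0.3]]
side [-29.17 -24.67 -26.92] lens 0.11836690906489056 0.11976862447488232
[[0.4957, -0.0113], [0.599, -0.069], [0.491, -0.0234], [0.5998, -0.0734]]
rel fixture xy (mm): [[-59.7, 11.0], [58.6, 6.3], [-58.4, -1.9], [61.3, 2.8]]
```

Emit:
carry_out([
  [[3.3,2.9,0,0,0,0.15],[6.6,5.7,0,0,0,0.3],[9.9,8.6,0,0,0,0.45],[13.2,11.5,0,0,0,0.6],[16.5,14.3,0,0,0,0.75],[19.8,17.2,-1,0,0,0.9],[23.1,20,-2,0,0,1.05],[26.4,22.9,-3,0,0,1.2],[29.6,25.7,-5,0,0,1.36],[32.8,28.5,-7,0,0,1.511],[32.8,28.5,-8,0,0,1.511],[32.8,28.5,-8,0,0,1.511]],
])

```text
time_s: 2.1
tcp_pos: [0.535, -0.3044, 0.1557]
ee_rot: [[-0.962, -0.002, 0.275], [-0.275, 0.001, -0.962], [0.002, -1.0, -0.001]]
wrist_force: [-0.2, 0.1, 0.6]
gripper_width: 1.0
```

```bash
python3 - <<'E'
from h import *
import pickle
t=cam("top");s=cam("side");pickle.dump((t,s),open("c1.pkl","wb"))
S=sense();print(S["tcp_pos"],S["ee_rot"],S["joints"],S["wrist_force"])
for c,n in((t,"top"),(s,"side")): print(n,proj(c,[S["tcp_pos"],np.array(S["tcp_pos"])+.014*np.array(S["ee_rot"])[:,1]]))
crop(t,340,190,110,100,6,"t1.png");crop(s,310,120,110,110,5.4,"s1.png")
E
```

```text
[ 0.53536364 -0.3052884   0.15722805] [[-9.61735209e-01  6.80065871e-04  2.73979791e-01]
 [-2.73980170e-01 -5.44967777e-04 -9.61735187e-01]
 [-5.04733120e-04 -9.99999620e-01  7.10439262e-04]] [-1.46556249e+01  2.48363026e+01 -7.17974229e+00  2.40124102e-02
 -5.79383602e+01  3.05441265e+01] [0.57249488 0.78879062 0.00366495]
top [[410.84542325 245.392416  ]
 [409.76648293 245.89391693]]
side [[371.28173016 157.52073654]
 [370.68090933 163.04281499]]
```

View pics/t1.png

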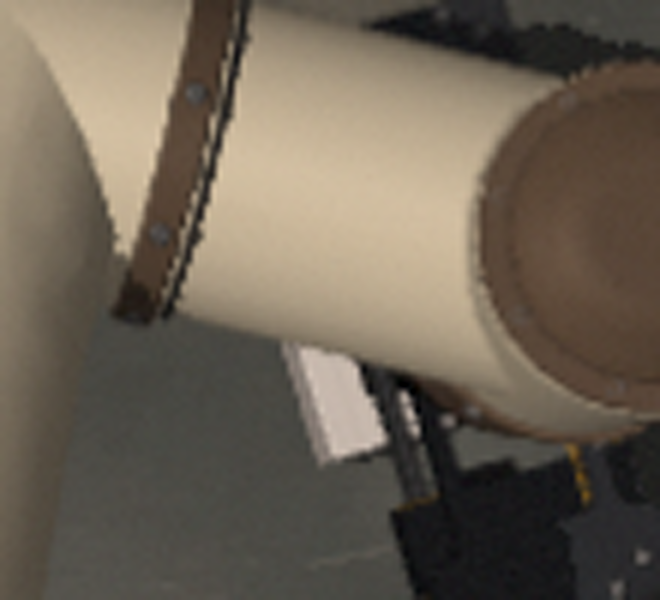

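View pics/s1.png

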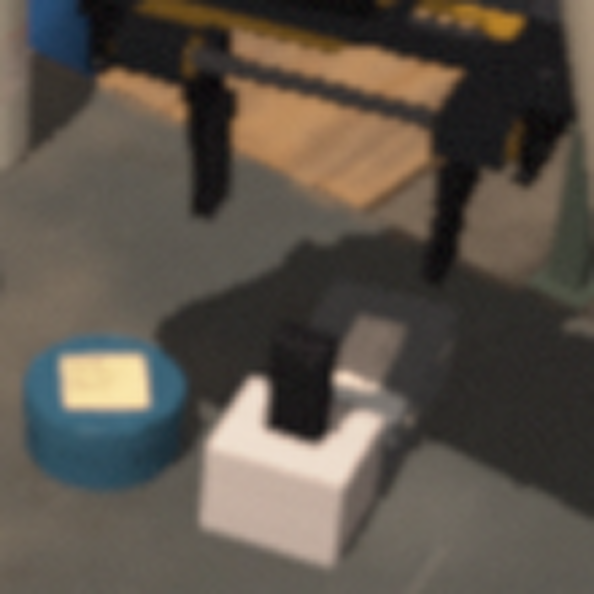

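Emit:
carry_out([
  [[0,0.1,-2,0,0,0],[0,0.1,-4,0,0,0],[0,0.1,-6,0,0,0],[0,0.1,-7.5,0,0,0],[0,0.1,-8.5,0,0,0],[0,0.1,-9,0,0,0],[0,0.1,-9,0,0,0]],
])

```text
time_s: 3.08
tcp_pos: [0.5358, -0.3036, 0.0666]
ee_rot: [[-0.961, 0.0, 0.275], [-0.275, -0.0, -0.961], [-0.0, -1.0, 0.0]]
wrist_force: [0.5, -0.7, 0.7]
gripper_width: 0.999
```

```bash
python3 - <<'E'
from h import *
s=cam("side")
S=sense();print(S["tcp_pos"],S["wrist_force"])
crop(s,310,120,110,110,5.4,"s2.png")
E
```

```text
[ 0.53606241 -0.30358251  0.06695965] [-0.70402217 -0.69591052  0.79993796]
```

View pics/s2.png

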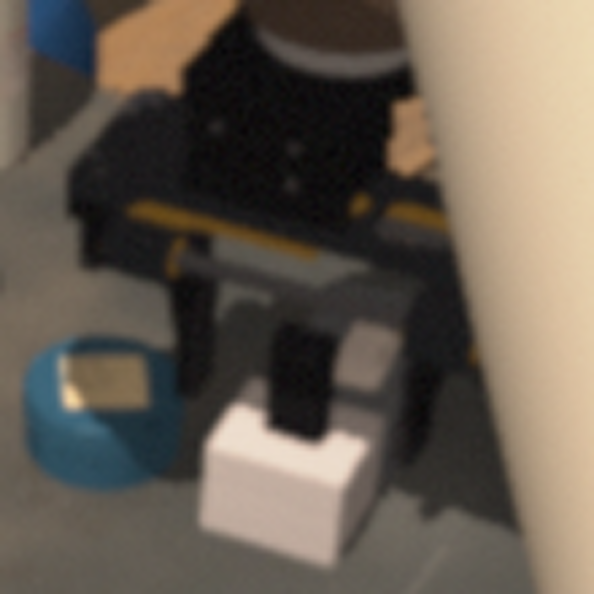

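Emit:
carry_out([
  [[0,0,0,0,0,0],[0,0,0,0,0,0],[0,0,0,0,0,0],[0,0,0,0,0,0],[0,0,0,0,0,0],[0,0,0,0,0,0],[0,0,0,0,0,0],[0,0,0,0,0,0]],
], fingers=255)

```text
time_s: 4.12
tcp_pos: [0.5359, -0.3035, 0.0665]
ee_rot: [[-0.961, 0.0, 0.275], [-0.275, -0.0, -0.961], [-0.0, -1.0, 0.0]]
wrist_force: [0.6, -0.0, 0.3]
gripper_width: 0.295
```

Emit:
carry_out([
  [[0,0,1,0,0,0],[0,0,2.5,0,0,0],[0,0,4,0,0,0],[0,0,6,0,0,0],[0,0,8,0,0,0],[0,0,9,0,0,0],[0,0,9,0,0,0]],
])

```text
time_s: 5.0
tcp_pos: [0.5358, -0.3036, 0.1577]
ee_rot: [[-0.961, 0.001, 0.275], [-0.275, -0.0, -0.961], [-0.001, -1.0, 0.001]]
wrist_force: [0.3, -1.0, -1.0]
gripper_width: 0.296
```

```bash
python3 - <<'E'
from h import *
s=cam("side");t=cam("top")
S=sense();print(S["tcp_pos"],S["wrist_force"],S["moment"],S["gripper_width"])
T=np.array(S["tcp_pos"]);
print(proj(s,[T-[0,0,.0615],T-[0,0,.0215]]))
crop(s,310,100,110,110,5.4,"s3.png");crop(t,340,190,110,100,6,"t3.png")
E
```

```text
[ 0.5350878  -0.30323111  0.15598394] [-0.87292206 -0.59548055 -0.18439702] [-0.01022329  0.14128973 -0.01719495] 0.29306313969321846
[[368.20595543 181.99327243]
 [369.82750179 166.91748123]]
```

View pics/s3.png

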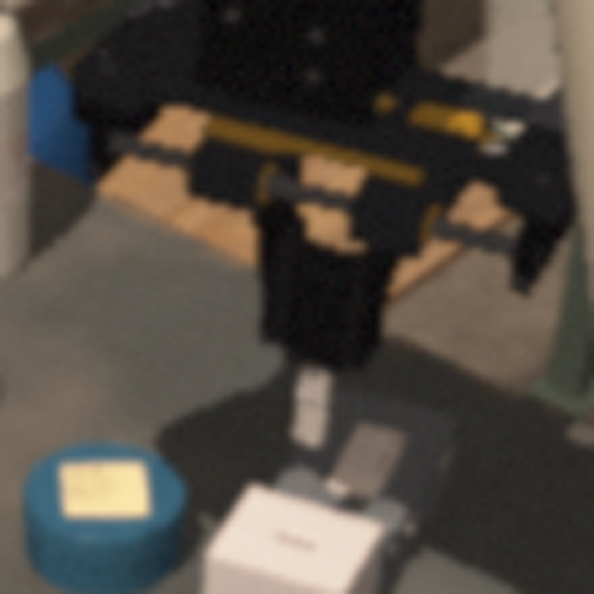

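Emit:
carry_out([
  [[-0.4,3.5,0,0,0,-0.09],[-0.8,7,0,0,0,-0.18],[-1.2,10.5,0,0,0,-0.27],[-1.6,14,0,0,0,-0.36],[-2,17.5,0,0,0,-0.45],[-2.4,21,0,0,0,-0.54],[-2.8,24.5,0,0,0,-0.63],[-3.1,26.8,0,0,0,-0.7],[-3.2,27.6,0,0,0,-0.723],[-3.2,27.6,0,0,0,-0.723],[-3.2,27.6,0,0,0,-0.723]],
])

```text
time_s: 6.48
tcp_pos: [0.5035, -0.0278, 0.1561]
ee_rot: [[-0.903, -0.001, -0.429], [0.429, -0.0, -0.903], [0.001, -1.0, 0.001]]
wrist_force: [0.3, 0.0, -1.8]
gripper_width: 0.299
```

```bash
python3 - <<'E'
from h import *
import pickle
s=cam("side");t=cam("top");pickle.dump((t,s),open("c4.pkl","wb"))
S=sense();print(S["tcp_pos"],S["ee_rot"],S["wrist_force"])
T=np.array(S["tcp_pos"]);
print(proj(s,[T-[0,0,.0615],T-[0,0,.0215]]),proj(t,[T-[0,0,.0615]]))
crop(s,230,190,110,110,5.4,"s4.png");crop(t,235,190,100,110,5.4,"t4.png")
E
```

```text
[ 0.50360427 -0.02793123  0.1562763 ] [[-9.02818605e-01 -6.37614949e-04 -4.30021117e-01]
 [ 4.30021296e-01 -1.70660931e-04 -9.02818728e-01]
 [ 5.02262913e-04 -9.99999782e-01  4.28263870e-04]] [-0.5227368  -0.57503218 -1.41445022]
[[291.19101016 255.45765152]
 [290.75520746 239.92704679]] [[271.16635957 264.6696879 ]]
```

View pics/s4.png

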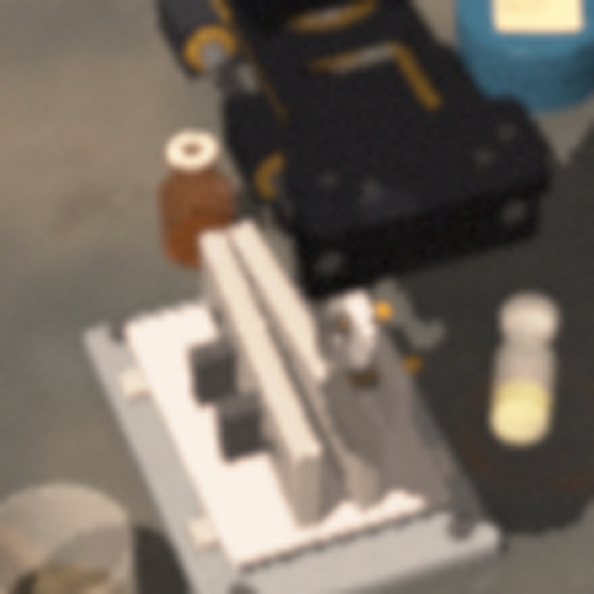

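View pics/t4.png

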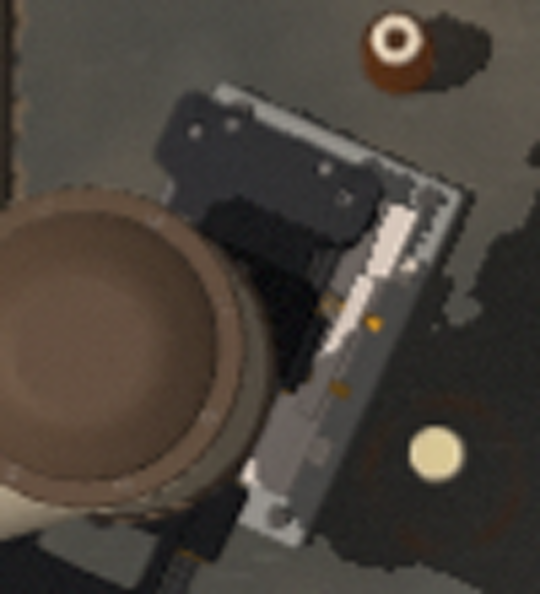

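```bash
python3 - <<'E'
from h import *
import pickle
t,s=pickle.load(open("c4.pkl","rb"))
im=s["image"][225:295,258:318,::-1]
cv2.imwrite("pics/z4.png",cv2.resize(im,None,fx=8,fy=8,interpolation=cv2.INTER_NEAREST))
E
```

```text
(no output)
```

View pics/z4.png

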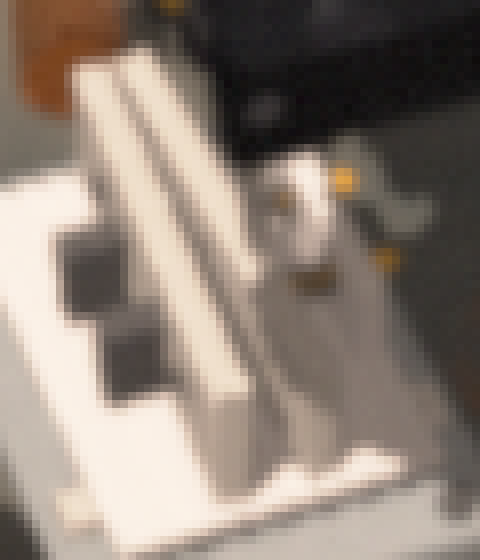

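```bash
python3 - <<'E'
from h import *
import pickle
t,s=pickle.load(open("c4.pkl","rb"))
im=s["image"][235:285,268:318,::-1].astype(float)
im=np.clip(255*(im/255)**.5,0,255).astype(np.uint8)
z=cv2.resize(im,None,fx=12,fy=12,interpolation=cv2.INTER_CUBIC)
cv2.imwrite("pics/z5.png",z)
E
```

```text
(no output)
```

View pics/z5.png

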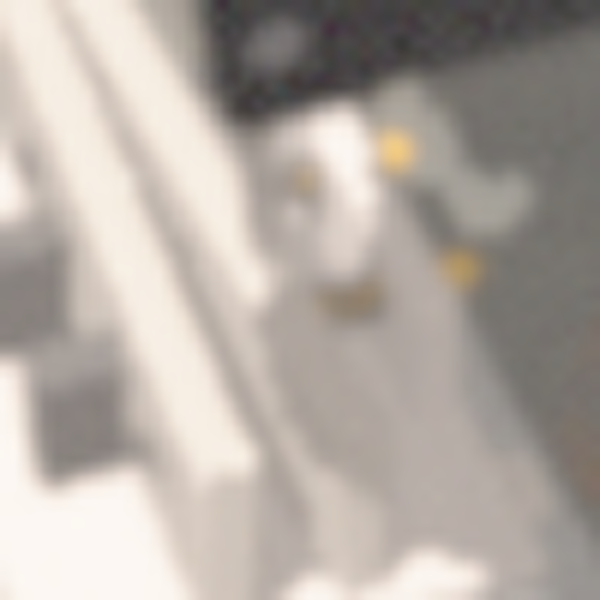

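```bash
python3 - <<'E'
from h import *
import pickle
t,s=pickle.load(open("c4.pkl","rb"))
o=cv2.imread("pics/side0.png")
a=o[235:285,268:318];b=s["image"][235:285,268:318,::-1]
cv2.imwrite("pics/z6.png",np.hstack([cv2.resize(x,None,fx=8,fy=8,interpolation=cv2.INTER_NEAREST) for x in(a,b)]))
T=np.array([.5036,-.0278,.156]);R=np.array(sense()["ee_rot"])
ax,n=-R[:,0],-R[:,2]
print(ax,n)
for z in(-.0615,-.0415):
  for sx in(-6,6):
    for sy in(-2,2): print(z,sx,sy,((proj(s,[T+[0,0,z]+ax*sx/1e3+n*sy/1e3])-[268,235]+.5)*8).round())
E
```

```text
[ 9.02818605e-01 -4.30021296e-01 -5.02262913e-04] [ 4.30021117e-01  9.02818728e-01 -4.28263870e-04]
-0.0615 -6 -2 [[206. 184.]]
-0.0615 -6 2 [[190. 188.]]
-0.0615 6 -2 [[188. 149.]]
-0.0615 6 2 [[172. 154.]]
-0.0415 -6 -2 [[205. 123.]]
-0.0415 -6 2 [[189. 127.]]
-0.0415 6 -2 [[186.  88.]]
-0.0415 6 2 [[170.  93.]]
```

View pics/z6.png

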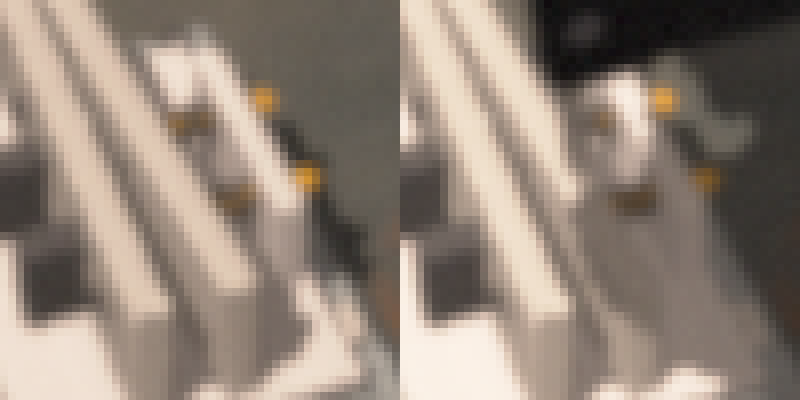

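Emit:
carry_out([
  [[0,0,-0.8,0,0,0],[0,0,-1.6,0,0,0],[0,0,-2.3,0,0,0],[0,0,-2.8,0,0,0],[0,0,-3.1,0,0,0],[0,0,-3.3,0,0,0],[0,0,-3.4,0,0,0]],
])

```text
time_s: 7.45
tcp_pos: [0.5038, -0.0274, 0.1226]
ee_rot: [[-0.903, 0.0, -0.429], [0.429, 0.0, -0.903], [-0.0, -1.0, -0.0]]
wrist_force: [0.8, -0.2, -0.1]
gripper_width: 0.298
```

```bash
python3 - <<'E'
from h import *
s=cam("side")
for i in range(1):
  S=sense();print(S["tcp_pos"],S["wrist_force"],S["moment"])
im=s["image"][225:285,258:318,::-1].astype(float)
im=np.clip(255*(im/255)**.7,0,255).astype(np.uint8)
cv2.imwrite("pics/z7.png",cv2.resize(im,None,fx=9,fy=9,interpolation=cv2.INTER_CUBIC))
E
```

```text
[ 0.50377237 -0.02742138  0.12252259] [-0.12029746  0.28613054 -0.22786412] [ 0.05961542  0.02825984 -0.0471324 ]
```

View pics/z7.png

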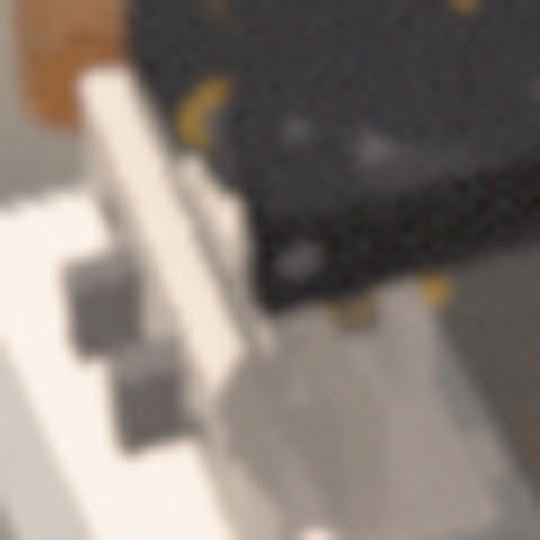

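Emit:
carry_out([
  [[0,0,-0.4,0,0,0],[0,0,-0.8,0,0,0],[0,0,-1.2,0,0,0],[0,0,-1.5,0,0,0],[0,0,-1.7,0,0,0],[0,0,-1.7,0,0,0],[0,0,-1.7,0,0,0]],
])

```text
time_s: 8.38
tcp_pos: [0.5038, -0.0274, 0.1056]
ee_rot: [[-0.903, 0.0, -0.43], [0.43, 0.0, -0.903], [-0.0, -1.0, -0.0]]
wrist_force: [1.2, -0.1, -0.5]
gripper_width: 0.296
```

```bash
python3 - <<'E'
from h import *
s=cam("side");t=cam("top")
S=sense();print(S["tcp_pos"],S["wrist_force"],S["moment"],S["time_s"])
crop(s,230,190,110,110,5.4,"s8.png")
E
```

```text
[ 0.50383517 -0.02744523  0.10569202] [ 0.62617261 -0.41896039 -0.64173877] [0.05787293 0.05505406 0.04610925] 8.475
```

View pics/s8.png

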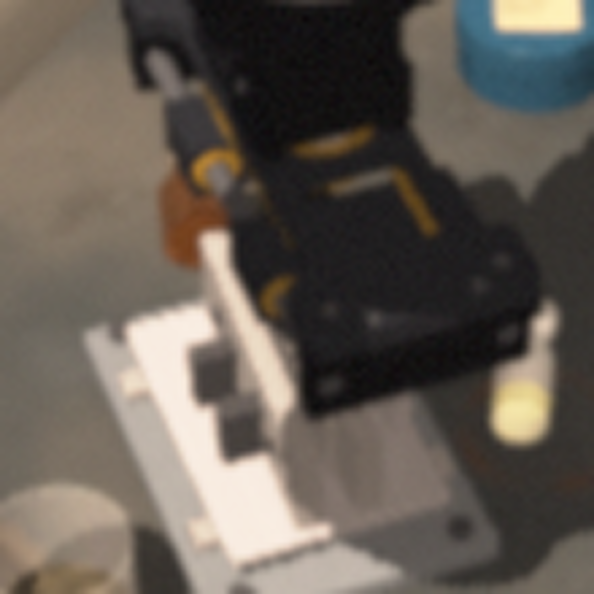

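Emit:
carry_out([
  [[0.27,-0.13,0,0,0,0],[0.6,-0.29,0,0,0,0],[0.96,-0.46,0,0,0,0],[1.32,-0.63,0,0,0,0],[1.68,-0.8,0,0,0,0],[2.04,-0.97,0,0,0,0],[2.4,-1.14,0,0,0,0],[2.76,-1.31,0,0,0,0],[3.12,-1.49,0,0,0,0],[3.48,-1.66,0,0,0,0],[3.84,-1.83,0,0,0,0],[4.2,-2.0,0,0,0,0],[4.5,-2.14,0,0,0,0],[4.5,-2.14,0,0,0,0]],
])

```text
time_s: 10.22
tcp_pos: [0.5489, -0.0489, 0.1055]
ee_rot: [[-0.903, -0.0, -0.43], [0.43, -0.0, -0.903], [0.0, -1.0, 0.0]]
wrist_force: [-0.4, 0.0, -0.8]
gripper_width: 0.301
```

```bash
cat > f.py <<'E'
from h import *
ax=np.array([.9028,-.43,0]);n=np.array([.43,.9028,0])
F=[];P=[]
for i in range(6):
    optics.capture("side") if i else 0
    S=sense();F.append(S["wrist_force"]);P.append(S["tcp_pos"])
F=np.array(F);m=F.mean(0);p=np.mean(P,0)
print("t",S["time_s"],"pos",p.round(4),"prog mm",((p-[.5039,-.0274,0])@ax*1000).round(1),"drag",(-F@ax).round(2),"lat",(F@n).round(2),"fz",F[:,2].round(2),"mean drag/lat/z",(-m@ax).round(2),(m@n).round(2),m[2].round(2),"mom",np.round(S["moment"],3))
E
python3 f.py
```

```text
t 10.475 pos [ 0.5487 -0.0489  0.1055] prog mm 49.7 drag [ 0.41  0.08  0.31 -0.43  0.7  -0.42] lat [-0.15  0.1   0.89 -1.19  0.6   0.16] fz [-0.83 -0.85 -0.68 -1.21 -1.8  -0.  ] mean drag/lat/z 0.11 0.07 -0.89 mom [-0.048  0.069 -0.034]
```

Emit:
carry_out([
  [[0.24,-0.115,0,0,0,0],[0.48,-0.23,0,0,0,0],[0.72,-0.345,0,0,0,0],[0.96,-0.46,0,0,0,0],[1.2,-0.575,0,0,0,0],[1.44,-0.69,0,0,0,0],[1.44,-0.69,0,0,0,0]],
])

```text
time_s: 11.35
tcp_pos: [0.5633, -0.0559, 0.1055]
ee_rot: [[-0.903, 0.0, -0.43], [0.43, -0.0, -0.903], [-0.0, -1.0, -0.0]]
wrist_force: [0.2, -0.7, -0.9]
gripper_width: 0.297
```

```bash
python3 f.py
```

```text
t 11.6 pos [ 0.5631 -0.0558  0.1055] prog mm 65.7 drag [-0.51  1.12 -0.19  0.51  0.61 -0.79] lat [-0.53  0.05 -0.26  0.34 -0.23  0.  ] fz [-0.88 -1.36 -0.81 -0.62 -0.53 -0.93] mean drag/lat/z 0.13 -0.1 -0.86 mom [0.017 0.094 0.004]
```

Emit:
carry_out([
  [[0.18,-0.086,0,0,0,0],[0.36,-0.172,0,0,0,0],[0.54,-0.258,0,0,0,0],[0.72,-0.344,0,0,0,0]],
])

```text
time_s: 12.1
tcp_pos: [0.5699, -0.0592, 0.1053]
ee_rot: [[-0.903, -0.002, -0.43], [0.43, 0.0, -0.903], [0.001, -1.0, 0.001]]
wrist_force: [-1.8, 0.6, -1.2]
gripper_width: 0.295
```

```bash
python3 f.py
```

```text
t 12.35 pos [ 0.57   -0.0592  0.1053] prog mm 73.4 drag [1.84 2.23 0.74 1.78 0.98 0.06] lat [-0.25  0.53 -0.02  1.11 -1.29 -0.52] fz [-1.21  0.09 -1.08 -0.72 -1.16 -2.31] mean drag/lat/z 1.27 -0.07 -1.07 mom [0.231 0.366 0.003]
```

Emit:
carry_out([
  [[0.18,-0.086,0,0,0,0],[0.36,-0.172,0,0,0,0],[0.45,-0.215,0,0,0,0]],
])

```text
time_s: 12.72
tcp_pos: [0.5745, -0.0614, 0.1054]
ee_rot: [[-0.903, -0.001, -0.43], [0.43, 0.0, -0.903], [0.001, -1.0, 0.0]]
wrist_force: [-2.6, 1.2, -0.7]
gripper_width: 0.299
```

```bash
python3 f.py
```

```text
t 12.975 pos [ 0.5746 -0.0614  0.1054] prog mm 78.4 drag [2.85 2.23 2.54 2.13 2.14 2.25] lat [-0.07  0.05 -0.05 -0.16  0.5   0.25] fz [-0.7  -0.67 -1.06 -1.21 -0.6  -1.6 ] mean drag/lat/z 2.36 0.09 -0.97 mom [0.41  0.878 0.013]
```

Emit:
carry_out([
  [[0.18,-0.086,0,0,0,0],[0.36,-0.172,0,0,0,0],[0.54,-0.258,0,0,0,0]],
])

```text
time_s: 13.35
tcp_pos: [0.5799, -0.0639, 0.1054]
ee_rot: [[-0.903, -0.001, -0.43], [0.43, 0.0, -0.903], [0.001, -1.0, 0.0]]
wrist_force: [-3.7, 1.6, -0.1]
gripper_width: 0.298
```

```bash
python3 f.py
```

```text
t 13.6 pos [ 0.5801 -0.064   0.1054] prog mm 84.5 drag [4.02 3.84 4.53 3.11 2.77 3.91] lat [-0.18 -0.17 -0.39 -0.96  0.21 -0.99] fz [-0.11  0.21 -0.16 -1.84 -0.51 -0.74] mean drag/lat/z 3.7 -0.41 -0.52 mom [0.506 1.15  0.014]
```

Emit:
carry_out([
  [[0.15,-0.072,0,0,0,0],[0.3,-0.143,0,0,0,0],[0.43,-0.205,0,0,0,0]],
])

```text
time_s: 13.98
tcp_pos: [0.5842, -0.066, 0.1054]
ee_rot: [[-0.903, -0.001, -0.43], [0.43, 0.0, -0.903], [0.001, -1.0, 0.0]]
wrist_force: [-5.0, 2.1, 0.3]
gripper_width: 0.294
```

```bash
python3 f.py; python3 f.py; python3 - <<'E'
from h import *
s=cam("side");t=cam("top")
crop(s,230,190,110,110,5.4,"s9.png");crop(t,235,190,100,110,5.4,"t9.png")
E
```

```text
t 14.225 pos [ 0.5843 -0.066   0.1054] prog mm 89.2 drag [5.38 4.8  5.09 4.98 5.29 4.56] lat [-0.28 -0.59  0.12  0.02 -0.15 -0.86] fz [ 0.27 -0.19  0.21  0.   -0.13 -0.73] mean drag/lat/z 5.02 -0.29 -0.09 mom [ 0.709  1.611 -0.026]
t 14.475 pos [ 0.5843 -0.066   0.1054] prog mm 89.2 drag [4.56 5.14 3.59 5.29 4.79 5.73] lat [-0.86  0.58 -0.63 -0.34 -0.76 -0.35] fz [-0.73 -0.54 -0.54 -0.41 -0.63 -0.9 ] mean drag/lat/z 4.85 -0.39 -0.62 mom [0.734 1.602 0.018]
```

View pics/s9.png

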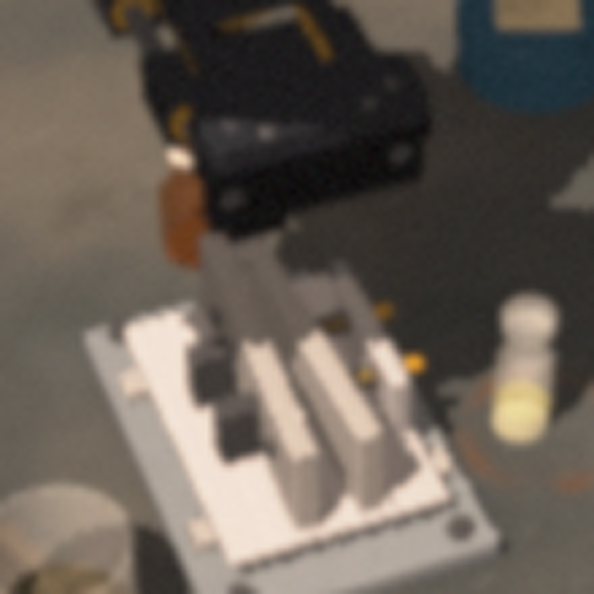

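```bash
python3 - <<'E'
from h import *
print(ticket.finish_job())
E
```

```text
the job is handed in; nothing more can be done
None
```

The gauge is held in the gap, dragging at about 4.9 N, and the job was handed in at about 14.5 s; `finish_job` gave no verdict.

I gripped the handle across its 26 mm, lifted it out of the stand and lowered the blade at the wide end. I then drew it along the gap in short moves of about 1.5–3 cm/s, stopping to read the force between them.

**Last checks:**
- **Drag:** two averages gave 5.0 and 4.85 N. It rose smoothly over the last 20 mm or so, about 2–3 N per 10 mm, with no sign of jamming.
- **Side force:** about 0.3 N, so the gap has centred itself on the blade.
- **Depth:** the measured tool height puts the tip at z ≈ 0.044 m. That is about 20 mm below the plate tops, at the scribed line, and 20 mm above the gap's floor.
- **Position:** the blade is about 89 mm past `gap_wide`.
- **Hold:** the grip is holding at about 26 mm and the tool is upright.
- **Bystanders:** the bottle, vial, tin and beaker look unmoved in the last side picture. The box was in the gripper's shadow then, so I did not check it again.

**Not confirmed or disagreeing:**
- The gripper hid the blade and the scribed line during and after insertion. Depth and fit therefore rest on the arm's measured pose and the forces, not on a picture.
- The two cameras disagreed by 3–4 mm on positions. I reconciled them using where the gauge appeared once it was held.
- The force on each plate was not measured. I estimate about 5 N from the drag slope.

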